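# Break the lid stay and close the orange tool case

### The job

Close the orange tool case on the bike bench: its lid is propped open by a locked folding stay, so first press the green knuckle at the stay's knee to break the lock, then lower the lid until it is fully shut, and let go. Leave the blue case open with its stay locked.

Things in the scene. Friction and masses are not known exactly. Their poses are not given: they have to be found in the camera images.
- orange: The open orange tool case, fixed to the bench: 240 mm long (x), 190 mm deep (y), rim 110 mm above the bench. Origin: middle of its underside; x along the hinge, y from its front to its hinge side, z up. The lid's hinge line runs at y = +95 mm, z = 110 mm. The stay stands inside, at x = -70 mm, from the front rim up to the standing lid.
- orange_knee (a point): Centre of the green knuckle (round bar 22 mm across, 34 mm long, parallel to the hinge) at the knee of the orange case's steel stay. Locked, it stands 28 mm above the rim and 105 mm in front of the hinge line. Pressed from above with a few N it goes down and towards the hinge, 65 degrees below level; it is straight after 6 mm and well broken after 15 to 25 mm.
- orange_stay (a joint): Bend of the orange stay's knee in rad: 0 = locked (just past straight, against its stop; pushing the lid cannot move it), 0.14 = dead straight, growing as the knee is pressed down and folds, about 2.1 with the lid shut.
- orange_lid_push (a point): Point on the orange lid's outer face (on top when shut), mid-length, 155 mm from the hinge line. y points to the hinge, z out of this face. Lid: panel 14 mm thick, 248 mm long, free edge 193 mm from the hinge; open, it stands upright. The hinge is stiff: the lid stays where it is left, and with the stay broken about 3 N here, from behind and then from above, lowers it.
- orange_lid (a joint): Angle of the orange lid in rad: 0 = propped open on the locked stay, 1.571 (90 degrees) = fully shut on the rim; grows as the lid is lowered.
- blue: The blue tool case, a bystander of the same size and make as the orange one, fixed to the bench, with its lid standing open on a locked stay of its own with a like green knuckle. Origin and axes as for the orange case. Both standing lids reach 303 mm above the bench: pass over them higher than that.
- blue_lid (a joint): Angle of the lid of the blue case, a like case with a like stay, that is to stay open: 0 = propped open, 1.571 = shut.
- blue_stay (a joint): Bend of the blue stay's knee in rad: 0 = locked, as it must stay; grows as it is broken.

How it is judged:
By the outcome, as a careful person would: the job done as asked, in the order asked, and still so for the second after the job is handed in, with the robot touching nothing.
It also fails if it takes over 45 s, if anything falls off the work surface, if the arm or the gripper's body presses on something with over 40 N, if the wrist force passes 120 N, or if a joint passes its speed limit or range.

### The arm

A 6-joint arm with a two-finger parallel gripper is mounted at the origin on the work surface. World frame = base frame: x ahead of the robot, y to its left, z up, the work surface at z = 0. Lengths are in mm, angles in rad, forces in N, time in s.
With the tool pointing down it reaches from about 275 to 750 mm from the base axis. Payload 10.2 kg.
Tool frame: the origin (TCP) lies midway between the tips of the shut fingers; the grasp point (between the pads) lies 19 mm behind it (manip.grip_depth is the z of the grasp point in the tool frame, in mm); z points along the fingers, y is the direction in which the jaws open and shut (so a half turn about z gives the same grasp; the last joint's range is limited). The gripper opens to 85 mm and grips with 20 to 120 N. Pads are 22 mm wide; open, the fingers measure 114 mm over their backs; the gripper's body (76 mm by 85 mm) begins 54 mm behind the grasp point. The pads swing forward as they close: fully open they stand 13 mm farther back than shut.
Start: joints at [1.126, 0.313, 1.498, -0, 1.331, -0.223], TCP at [115.505, 512.142, 231.294] pointing down, gripper open.
Joint ranges: [-2.94, 2.94], [-0.97, 2.17], [0.19, 2.56], [-1.23, 4.37], [0.02, 3.11], [-2.88, 2.88]. Speed limits (rad/s): [2.39, 2.39, 3.01, 3.14, 3.14, 3.14].

### API

Orientations are given as a unit quaternion [x, y, z, w].
In Python, from rig import manip, optics gives the robot as it stands. The module is installed in compiled form; this text tells all that it offers.
- The arm moves only by the shell command python3 -m inch 'ROWS' [FORCE]. ROWS is JSON, a list of rows, each an object with "linear": the shift along the tool's x, y, z in mm, a list of three; "rot": the turn, a rotation vector about the tool's x, y, z in degrees, a list of three; "fingers": the finger opening in mm, from 0 to 85.4. In form: [{"linear": [dx, dy, dz], "rot": [wx, wy, wz], "fingers": fingers}, ...]. A call has 1 to 8 rows; each row shifts and turns the commanded pose from where the row before left it, along the tool's axes as they then stand; what a row does not reach is not made up. A row lasts 1/12 s, in which the tool goes at most 41.7 mm and 7.16 degrees, less where a joint would pass 70% of its speed; a pose out of reach is approached as far as the arm can. A call is refused whole if a number of a shift passes 41.7 or a number of a turn 7.16, either way. A call with a gripper value outside its range is refused whole. The fingers move at their own pace and stop on an object; FORCE is the grip in N (left out, the last holds). Time passes only in rows, so rows that do not move let the fingers close. It gives the time, the measured TCP pose, the force and the opening at its end, in the units of the state.
- manip.read_state(): the state, without advancing time (a new reading comes with each control period).
- optics.capture(name): name is "scene" or "top" or "wrist"; returns the picture (384x512x3 uint8, red, green, blue); there is no depth.
- optics.camera_model(name): a dict with "intrinsics" (3x3 intrinsics, pixels), "origin" and "attitude" of the camera in the world; the wrist camera has in their place "hand_eye" (4x4, takes a point from camera to tool coordinates, whose origin is the TCP and whose axes are the flange's). Camera axes: x right, y up, looking along -z (the intrinsics and any distortion apply to the point x, -y, -z); pixel columns grow to the right and rows downward; lengths in mm; the calibration is good to about 2 mm. A picture is of the moment at which its call begins: read the wrist's pose just before it. camera_model takes no time and is no camera call.
- manip.hand_in(): hands the job in, once; it reports no verdict.
Trained networks look in the newest picture that a camera, given by its name, has taken for a name from the list of things; names that differ only in an ending like _2 or _b are one class to them, and where a whole thing is asked for, a point or a joint stands for the part that bears it (a point fixed in the world has none). Each returns a list of dicts, best first, with "score" (0 to 1); they miss things now and then, are a little off and sometimes report something else, mostly with a low value. They report only what shows in the picture. A call takes as long as a camera call.
- optics.find_in(camera, thing): "position" ([column, row] in pixels, amid what is visible of it).
- optics.place_of(camera, thing): "position" ([column, row] in pixels: a listed point, or the origin of a listed thing).
The state is a dict: "t": time; "joint_pos": joint angles; "joint_velocities": joint speeds; "effort": joint torques, N m; "position": TCP position; "tcp_rot": TCP orientation; "ft_force": force on the tool from outside, world axes, zero at the start; "torque": the same for the moment, N m; "gripper_width": finger opening in mm.
Only numpy, scipy, OpenCV 4.12 (cv2) and the standard library are available. Lean on these libraries where they do the work, as an engineer would, in place of code of your own. Each camera call takes 0.05 s, during which the arm holds its last target. There are 200 camera calls.

## Working session

There is one attempt and no reset: what is moved stays moved. The work goes in short steps, Python scripts to look and compute and a shell command to move; the robot and the scene stay as the last step left them, time stands still between calls to the robot, and variables do not carry over. Pictures are saved under pics/ and viewed, about 8 in all and at most 12, crops included, and the job is handed in when it is done.

```bash
mkdir -p pics; cat > h.py <<'E'
import numpy as np,cv2
from rig import manip,optics
from scipy.spatial.transform import Rotation as R
def cam(n):
    m=optics.camera_model(n);K=np.array(m["intrinsics"])
    if n=="wrist":
        s=manip.read_state();T=np.eye(4);T[:3,:3]=R.from_quat(s["tcp_rot"]).as_matrix();T[:3,3]=s["position"]
        T=T@np.array(m["hand_eye"]);return K,T[:3,3],T[:3,:3],m
    a=np.array(m["attitude"]);a=R.from_quat(a).as_matrix() if a.size==4 else a[:3,:3]
    return K,np.array(m["origin"],float),a,m
def ray(n,p):
    K,o,A,m=cam(n);d=np.linalg.inv(K)@[p[0],p[1],1];d=A@(d*[1,-1,-1]);return o,d/np.linalg.norm(d)
def atz(n,p,z):
    o,d=ray(n,p);return o+d*(z-o[2])/d[2]
def tri(r):
    M=0;b=0
    for o,d in r:
        P=np.eye(3)-np.outer(d,d);M=M+P;b=b+P@o
    x=np.linalg.solve(M,b);return x,[np.linalg.norm((np.eye(3)-np.outer(d,d))@(x-o)) for o,d in r]
def shot(n,f):
    im=optics.capture(n);cv2.imwrite("pics/"+f,im[:,:,::-1]);return im
E
python3 - <<'E'
from h import *
np.set_printoptions(precision=1,suppress=True)
a=shot("scene","a1.png");b=shot("top","a2.png")
cv2.imwrite("pics/a.png",np.vstack([a,b])[:,:,::-1][::1]) 
print(optics.camera_model("top"),optics.camera_model("scene"))
for t in ["orange","orange_knee","orange_lid_push","blue"]:
    for c in ["scene","top"]:
        for q in optics.place_of(c,t)[:2]:print(t,c,q)
s=manip.read_state();print(s["tcp_rot"],s["ft_force"],s["t"],manip.grip_depth)
E
```

```text
{'intrinsics': array([[375. ,   0. , 261.4],
       [  0. , 375. , 188.1],
       [  0. ,   0. ,   1. ]]), 'origin': array([ 434.9,   32. , 1092.7]), 'attitude': array([-0. ,  0. ,  0.7, -0.7])} {'intrinsics': array([[493.5,   0. , 256.9],
       [  0. , 493.5, 191.4],
       [  0. ,   0. ,   1. ]]), 'origin': array([1178.1,  345.6, 1091.7]), 'attitude': array([0.2, 0.3, 0.8, 0.5])}
orange scene {'position': [329.6, 262.3], 'score': 0.67}
orange scene {'position': [395.5, 200.0], 'score': 0.37}
orange top {'position': [191.8, 195.7], 'score': 0.59}
orange_knee scene {'position': [337.9, 204.5], 'score': 0.88}
orange_knee top {'position': [191.0, 219.2], 'score': 0.71}
orange_lid_push scene {'position': [397.6, 200.2], 'score': 0.84}
orange_lid_push top {'position': [119.1, 200.7], 'score': 0.76}
blue scene {'position': [180.6, 208.3], 'score': 0.73}
blue top {'position': [341.0, 182.9], 'score': 0.71}
blue top {'position': [193.2, 194.1], 'score': 0.19}
[ 0.1  1.  -0.   0. ] [-0.4  0.6 -0.4] 0.5 -18.700000000000003
```

View pics/a1.png

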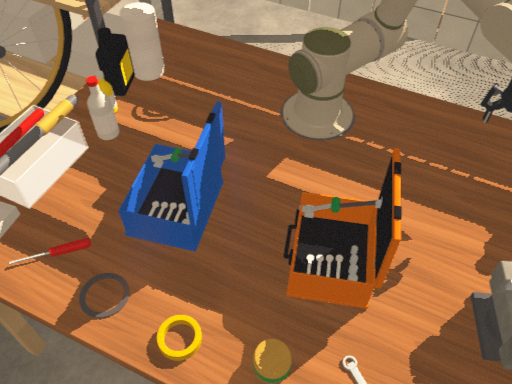

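View pics/a2.png

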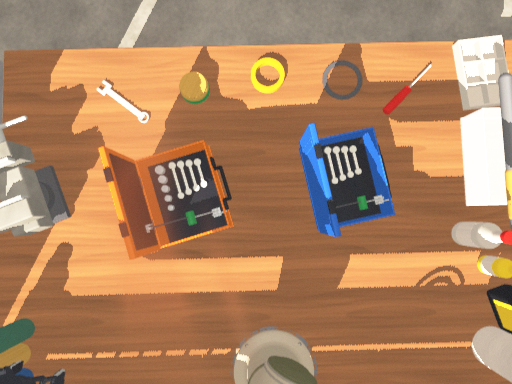

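The scene picture shows the orange case with its knuckle at about (336,204), and the lid's outer face pointing +y. In the top picture the knuckle is at (192,218), and the front edge runs from (205,142) to (232,225), which gives a yaw of about 18°. The blue case stands to its right, with its knuckle at (363,203).

```bash
python3 - <<'E'
from h import *
np.set_printoptions(precision=1,suppress=True)
P={"knee":((337,204.5),(191.5,218.7)),"push":((397.6,200.2),(119.1,200.7)),"orig":((329.6,262.3),(191.8,195.7)),"bknee":((177,155),(363,203))}
for k,(s,t) in P.items(): print(k,*tri([ray("scene",s),ray("top",t)]))
for a in [(205,142),(232,225)]: print(atz("top",a,110))
# colour-mask yaw and green knuckle
im=cv2.imread("pics/a2.png")[:,:,::-1].astype(int)
g=(im[...,1]>im[...,0]+50)&(im[...,1]>im[...,2]+30);n,l,st,c=cv2.connectedComponentsWithStats(g.astype(np.uint8))
print([(c[i],st[i,4]) for i in range(1,n) if st[i,4]>15])
im=cv2.imread("pics/a1.png")[:,:,::-1].astype(int)
g=(im[...,1]>im[...,0]+50)&(im[...,1]>im[...,2]+30);n,l,st,c=cv2.connectedComponentsWithStats(g.astype(np.uint8))
print([(c[i],st[i,4]) for i in range(1,n) if st[i,4]>15])
s=manip.read_state();print(R.from_quat(s["tcp_rot"]).as_matrix(),s["position"])
print(optics.camera_model("wrist"))
E
python3 -c "
import cv2;a=cv2.imread('pics/a2.png')[120:270,80:250];cv2.imwrite('pics/c.png',cv2.resize(a,None,fx=4,fy=4,interpolation=2)[:600])"
```

```text
knee [433.2 203.5 135.4] [np.float64(2.000299725485995), np.float64(2.000299725486067)]
push [476.7 335.  275.7] [np.float64(1.7549955993886621), np.float64(1.7549955993885287)]
orig [500.9 228.5 -16.6] [np.float64(1.7632887444753567), np.float64(1.7632887444753693)]
bknee [ 461.4 -234.6  136.5] [np.float64(1.9640761107560851), np.float64(1.9640761107560951)]
[635.5 167.8 110. ]
[414.7 101.  110. ]
[(array([201.1,  98. ]), np.int32(39)), (array([362.2, 202.5]), np.int32(106)), (array([190.7, 217.7]), np.int32(110))]
[(array([175.5, 154.8]), np.int32(79)), (array([335.3, 204.2]), np.int32(97)), (array([269.9, 380.1]), np.int32(20))]
[[-1.   0.2 -0. ]
 [ 0.2  1.  -0. ]
 [-0.  -0.  -1. ]] [115.5 512.1 231.3]
{'intrinsics': array([[285.1,   0. , 258.3],
       [  0. , 285.1, 189.1],
       [  0. ,   0. ,   1. ]]), 'hand_eye': array([[   0. ,    0.9,    0.3,   81.8],
       [   1. ,   -0. ,    0. ,    1.1],
       [   0. ,    0.3,   -0.9, -141.5],
       [   0. ,    0. ,    0. ,    1. ]])}
```

View pics/c.png

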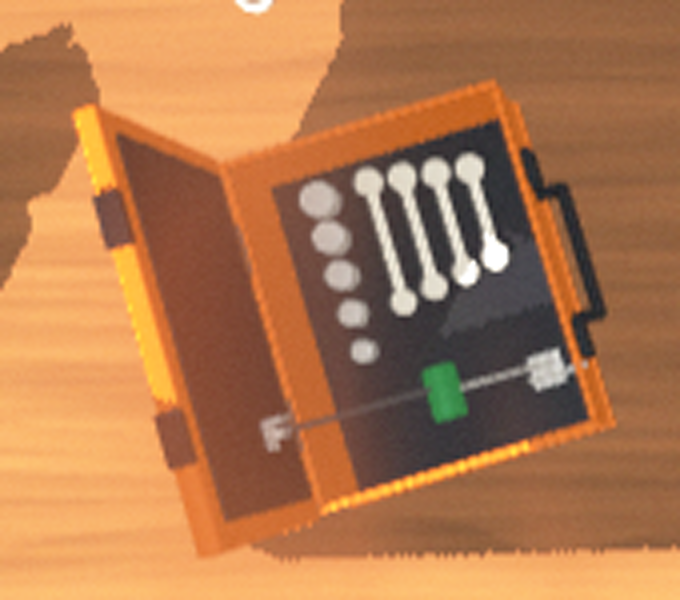

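```bash
python3 -m inch '[{"linear":[0,0,-35],"rot":[0,0,-7],"fingers":0},{"linear":[0,0,-35],"rot":[0,0,-7],"fingers":0},{"linear":[0,0,-35],"rot":[0,0,-7],"fingers":0},{"linear":[0,0,-10],"rot":[0,0,-7],"fingers":0},{"linear":[0,0,0],"rot":[0,0,0],"fingers":0},{"linear":[0,0,0],"rot":[0,0,0],"fingers":0}]'
cat >> h.py <<'E'
def delta(p):
    s=manip.read_state();return R.from_quat(s["tcp_rot"]).as_matrix().T@(np.array(p)-s["position"])
E
python3 - <<'E'
from h import *
s=manip.read_state();M=R.from_quat(s["tcp_rot"]).as_matrix();print(M.round(3),s["position"],s["gripper_width"],s["ft_force"])
print(delta([433,203.5,340]))
E
```

```text
t: 1.0
position: [115.5, 512.1, 345.7]
tcp_rot: [-0.131, 0.991, -0.0, -0.0]
ft_force: [-0.4, 0.5, -1.2]
gripper_width: 12.4
[[-0.966 -0.26  -0.   ]
 [-0.26   0.966 -0.   ]
 [ 0.    -0.    -1.   ]] [115.45544414 512.0619202  345.71509645] 12.369604018901091 [-0.35411863  0.48847581 -1.19465405]
[-226.31833394 -380.55813059    5.7608026 ]
```

```bash
python3 -m inch '[{"linear":[-18.8,-31.7,0],"rot":[0,0,0],"fingers":0},{"linear":[-18.8,-31.7,0],"rot":[0,0,0],"fingers":0},{"linear":[-18.8,-31.7,0],"rot":[0,0,0],"fingers":0},{"linear":[-18.8,-31.7,0],"rot":[0,0,0],"fingers":0},{"linear":[-18.8,-31.7,0],"rot":[0,0,0],"fingers":0},{"linear":[-18.8,-31.7,0],"rot":[0,0,0],"fingers":0}]'
python3 -m inch '[{"linear":[-18.8,-31.7,0],"rot":[0,0,0],"fingers":0},{"linear":[-18.8,-31.7,0],"rot":[0,0,0],"fingers":0},{"linear":[-18.8,-31.7,0],"rot":[0,0,0],"fingers":0},{"linear":[-18.8,-31.7,0],"rot":[0,0,0],"fingers":0},{"linear":[-18.8,-31.7,0],"rot":[0,0,0],"fingers":0},{"linear":[-18.8,-31.7,0],"rot":[0,0,0],"fingers":0},{"linear":[0,0,0],"rot":[0,0,0],"fingers":0},{"linear":[0,0,0],"rot":[0,0,0],"fingers":0}]'
python3 - <<'E'
from h import *
s=manip.read_state();print(s["position"])
shot("wrist","w1.png")
q=optics.place_of("wrist","orange_knee");print(q)
for z in (135,138):print(atz("wrist",q[0]["position"],z),delta(atz("wrist",q[0]["position"],z)))
E
```

```text
t: 1.5
position: [275.0, 356.7, 344.5]
tcp_rot: [-0.131, 0.991, -0.001, -0.001]
ft_force: [0.2, 1.1, -0.1]
gripper_width: -0.1
t: 2.17
position: [433.9, 203.5, 344.2]
tcp_rot: [-0.13, 0.992, -0.0, -0.002]
ft_force: [0.5, -0.7, 0.6]
gripper_width: -0.0
[433.88242861 203.50880731 344.15451579]
[{'position': [254.5, 162.1], 'score': 0.67}]
[433.49714379 201.29771303 135.        ] [-1.61051218e-01 -3.85448890e+00  2.10201675e+02]
[432.8227701  201.15818764 138.        ] [  0.53301934  -3.81130399 207.20323382]
```

View pics/w1.png

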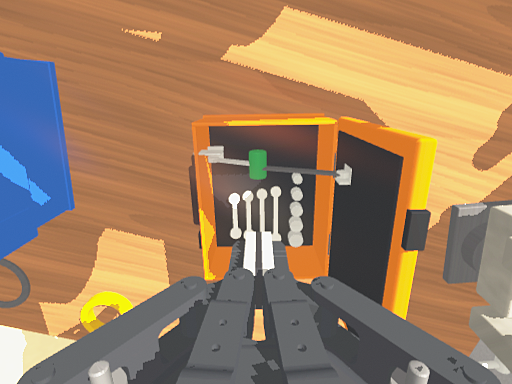

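The wrist picture shows the knuckle at (258,164), with the tool lined up with the case and directly above it. Descending.

```bash
python3 -m inch '[{"linear":[0,-2,37],"rot":[0,0,0],"fingers":0},{"linear":[0,0,37],"rot":[0,0,0],"fingers":0},{"linear":[0,0,37],"rot":[0,0,0],"fingers":0},{"linear":[0,0,37],"rot":[0,0,0],"fingers":0},{"linear":[0,0,30],"rot":[0,0,0],"fingers":0},{"linear":[0,0,4],"rot":[0,0,0],"fingers":0},{"linear":[0,0,0],"rot":[0,0,0],"fingers":0}]'
python3 -m inch '[{"linear":[0,0,4],"rot":[0,0,0],"fingers":0},{"linear":[0,0,4],"rot":[0,0,0],"fingers":0},{"linear":[0,1,3],"rot":[0,0,0],"fingers":0},{"linear":[0,1,3],"rot":[0,0,0],"fingers":0},{"linear":[0,0,0],"rot":[0,0,0],"fingers":0}]'
```

```text
t: 2.85
position: [432.8, 203.4, 163.6]
tcp_rot: [-0.133, 0.991, -0.0, -0.001]
ft_force: [-0.5, 0.3, 0.8]
gripper_width: -0.2
t: 3.27
position: [433.4, 204.9, 150.3]
tcp_rot: [-0.133, 0.991, 0.0, 0.0]
ft_force: [-0.6, 0.8, 0.9]
gripper_width: 0.1
```

```bash
python3 -m inch '[{"linear":[0,1,3],"rot":[0,0,0],"fingers":0},{"linear":[0,1,3],"rot":[0,0,0],"fingers":0},{"linear":[0,1,3],"rot":[0,0,0],"fingers":0},{"linear":[0,0,0],"rot":[0,0,0],"fingers":0}]'
python3 -m inch '[{"linear":[0,1,3],"rot":[0,0,0],"fingers":0},{"linear":[0,2,3],"rot":[0,0,0],"fingers":0},{"linear":[0,1,3],"rot":[0,0,0],"fingers":0},{"linear":[0,0,0],"rot":[0,0,0],"fingers":0}]'
python3 - <<'E'
from h import *
shot("scene","s2.png")
a=cv2.imread("pics/s2.png")[140:310,270:440];cv2.imwrite("pics/s2c.png",cv2.resize(a,None,fx=3,fy=3))
E
```

```text
t: 3.6
position: [432.4, 207.7, 140.7]
tcp_rot: [-0.133, 0.991, -0.0, -0.0]
ft_force: [-0.4, -0.2, 0.5]
gripper_width: -0.0
t: 3.93
position: [431.6, 211.4, 131.8]
tcp_rot: [-0.133, 0.991, -0.0, -0.0]
ft_force: [1.2, -3.1, 0.3]
gripper_width: -0.4
```

View pics/s2c.png

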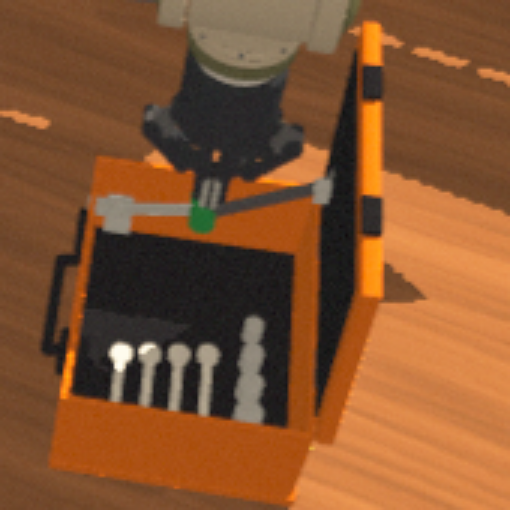

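The picture shows the knee, at crop (204,216), pressed below the straight line, with the links bent. I'll press a bit further so it's well broken.

```bash
python3 -m inch '[{"linear":[0,1,3],"rot":[0,0,0],"fingers":0},{"linear":[0,1,3],"rot":[0,0,0],"fingers":0},{"linear":[0,1,2],"rot":[0,0,0],"fingers":0},{"linear":[0,0,0],"rot":[0,0,0],"fingers":0}]'
python3 -m inch '[{"linear":[0,0,-15],"rot":[0,0,0],"fingers":0},{"linear":[0,0,-40],"rot":[0,0,0],"fingers":0},{"linear":[0,0,-40],"rot":[0,0,0],"fingers":0},{"linear":[0,0,-40],"rot":[0,0,0],"fingers":0},{"linear":[0,0,-40],"rot":[0,0,0],"fingers":0},{"linear":[0,0,-41],"rot":[0,0,0],"fingers":0},{"linear":[0,0,0],"rot":[0,0,0],"fingers":0},{"linear":[0,0,0],"rot":[0,0,0],"fingers":0}]'
python3 - <<'E'
from h import *
shot("scene","s3.png")
a=cv2.imread("pics/s3.png")[140:310,270:440];cv2.imwrite("pics/s3c.png",cv2.resize(a,None,fx=3,fy=3))
o=np.array([497.5,233,0]);
s=manip.read_state();M=R.from_quat(s["tcp_rot"]).as_matrix();C=np.c_[-M[:,0],M[:,1],-M[:,2]]
print("tcp in case",C.T@(s["position"]-o),delta(o+C@[0,160,340]))
print("net push in case",C.T@(np.array([476.7,335,275.7])-o))
E
```

```text
t: 4.32
position: [431.3, 213.2, 124.2]
tcp_rot: [-0.133, 0.991, -0.001, 0.0]
ft_force: [2.3, -10.7, 2.5]
gripper_width: 0.0
t: 4.98
position: [431.1, 214.9, 341.9]
tcp_rot: [-0.133, 0.991, 0.001, 0.002]
ft_force: [0.5, 0.3, -2.0]
gripper_width: 0.1
tcp in case [-6.93023207e+01  2.11252768e-01  3.40046621e+02] [-6.93023207e+01  1.59788747e+02  4.66213712e-02]
net push in case [  6.89322149 104.05183332 275.63169172]
```

View pics/s3c.png

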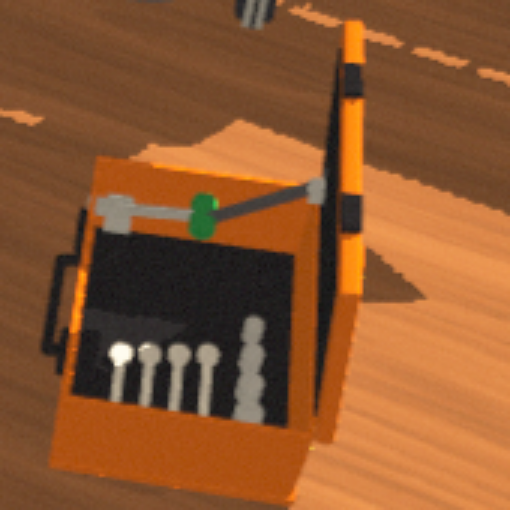

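The stay is broken and holds its bend, and the lid has tilted slightly. Next I go over the lid and behind it.

```bash
python3 -m inch '[{"linear":[-14,32,0],"rot":[0,0,0],"fingers":0},{"linear":[-14,32,0],"rot":[0,0,0],"fingers":0},{"linear":[-14,32,0],"rot":[0,0,0],"fingers":0},{"linear":[-14,32,0],"rot":[0,0,0],"fingers":0},{"linear":[-13,32,0],"rot":[0,0,0],"fingers":0},{"linear":[0,0,0],"rot":[0,0,0],"fingers":0},{"linear":[0,0,35],"rot":[0,0,0],"fingers":0},{"linear":[0,0,35],"rot":[0,0,0],"fingers":0}]'
python3 -m inch '[{"linear":[0,-20,0],"rot":[0,0,0],"fingers":0},{"linear":[0,-10,0],"rot":[0,0,0],"fingers":0},{"linear":[0,-10,0],"rot":[0,0,0],"fingers":0},{"linear":[0,-10,0],"rot":[0,0,0],"fingers":0},{"linear":[0,-10,0],"rot":[0,0,0],"fingers":0},{"linear":[0,0,0],"rot":[0,0,0],"fingers":0}]'
```

```text
t: 5.7
position: [454.9, 387.4, 268.6]
tcp_rot: [-0.134, 0.991, 0.0, 0.0]
ft_force: [1.1, 1.0, -1.1]
gripper_width: 0.0
t: 6.2
position: [471.7, 327.6, 271.0]
tcp_rot: [-0.132, 0.991, 0.0, 0.001]
ft_force: [0.4, -0.6, -0.0]
gripper_width: 0.1
```

```bash
python3 -m inch '[{"linear":[0,-15,5],"rot":[0,0,0],"fingers":0},{"linear":[0,-14,6],"rot":[0,0,0],"fingers":0},{"linear":[0,-13,4],"rot":[0,0,0],"fingers":0},{"linear":[0,-13,5],"rot":[0,0,0],"fingers":0},{"linear":[0,0,0],"rot":[0,0,0],"fingers":0}]'
python3 -m inch '[{"linear":[0,-12,7],"rot":[0,0,0],"fingers":0},{"linear":[0,-12,7],"rot":[0,0,0],"fingers":0},{"linear":[0,0,0],"rot":[0,0,0],"fingers":0}]'
python3 - <<'E'
from h import *
shot("scene","s4.png")
a=cv2.imread("pics/s4.png")[110:310,250:450];cv2.imwrite("pics/s4c.png",cv2.resize(a,None,fx=3,fy=3))
E
```

```text
t: 6.62
position: [485.9, 274.0, 249.5]
tcp_rot: [-0.132, 0.991, -0.0, -0.001]
ft_force: [-1.6, 0.9, -0.1]
gripper_width: 0.1
t: 6.87
position: [491.9, 250.8, 234.6]
tcp_rot: [-0.132, 0.991, -0.001, -0.001]
ft_force: [-0.8, 0.2, -0.7]
gripper_width: 0.1
```

View pics/s4c.png

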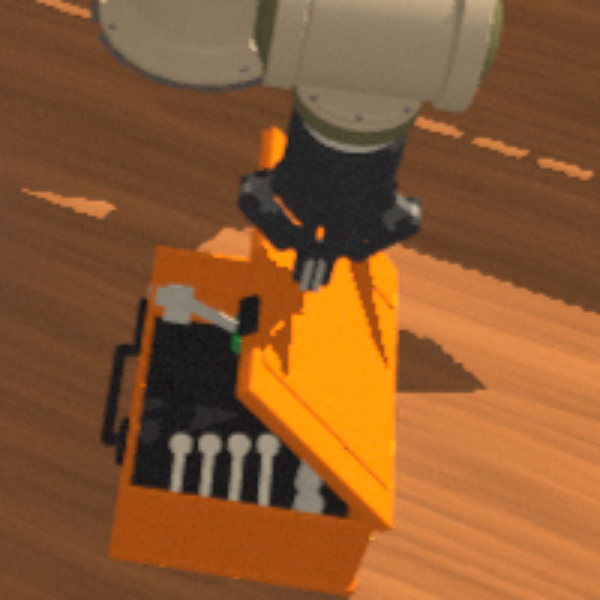

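The lid is at about 40° and following the tip. Continuing along the arc.

```bash
python3 -m inch '[{"linear":[0,-10,9],"rot":[0,0,0],"fingers":0},{"linear":[0,-10,9],"rot":[0,0,0],"fingers":0},{"linear":[0,-9,10],"rot":[0,0,0],"fingers":0},{"linear":[0,-9,11],"rot":[0,0,0],"fingers":0},{"linear":[0,0,0],"rot":[0,0,0],"fingers":0}]'
python3 -m inch '[{"linear":[0,-7,12],"rot":[0,0,0],"fingers":0},{"linear":[0,-7,12],"rot":[0,0,0],"fingers":0},{"linear":[0,-5,12],"rot":[0,0,0],"fingers":0},{"linear":[0,-3,10],"rot":[0,0,0],"fingers":0},{"linear":[0,0,0],"rot":[0,0,0],"fingers":0}]'
python3 -m inch '[{"linear":[0,0,5],"rot":[0,0,0],"fingers":0},{"linear":[0,0,5],"rot":[0,0,0],"fingers":0},{"linear":[0,0,0],"rot":[0,0,0],"fingers":0}]'
```

```text
t: 7.33
position: [501.3, 214.2, 194.4]
tcp_rot: [-0.132, 0.991, -0.0, -0.002]
ft_force: [-0.6, -0.4, 0.4]
gripper_width: -0.0
t: 7.75
position: [506.8, 194.3, 149.2]
tcp_rot: [-0.133, 0.991, -0.0, -0.002]
ft_force: [-0.8, -0.8, -0.4]
gripper_width: 0.1
t: 8.0
position: [507.3, 195.1, 140.7]
tcp_rot: [-0.133, 0.991, 0.0, -0.0]
ft_force: [-0.2, 0.3, 0.2]
gripper_width: 0.1
```

```bash
python3 -m inch '[{"linear":[0,0,4],"rot":[0,0,0],"fingers":0},{"linear":[0,0,4],"rot":[0,0,0],"fingers":0},{"linear":[0,0,4],"rot":[0,0,0],"fingers":0},{"linear":[0,0,0],"rot":[0,0,0],"fingers":0}]'
python3 -m inch '[{"linear":[0,0,2],"rot":[0,0,0],"fingers":0},{"linear":[0,0,2],"rot":[0,0,0],"fingers":0},{"linear":[0,0,0],"rot":[0,0,0],"fingers":0}]'
```

```text
t: 8.33
position: [507.2, 194.9, 128.4]
tcp_rot: [-0.133, 0.991, 0.0, -0.001]
ft_force: [-0.2, 0.2, -0.3]
gripper_width: 0.2
t: 8.58
position: [507.6, 194.9, 125.0]
tcp_rot: [-0.133, 0.991, 0.0, -0.0]
ft_force: [0.1, -0.2, -0.4]
gripper_width: -0.2
```

```bash
python3 -m inch '[{"linear":[0,0,1.5],"rot":[0,0,0],"fingers":0},{"linear":[0,0,1],"rot":[0,0,0],"fingers":0},{"linear":[0,0,0],"rot":[0,0,0],"fingers":0}]'
python3 - <<'E'
from h import *
print(manip.read_state()["ft_force"])
shot("scene","s5.png")
a=cv2.imread("pics/s5.png")[110:310,250:450];cv2.imwrite("pics/s5c.png",cv2.resize(a,None,fx=3,fy=3))
E
```

```text
t: 8.83
position: [507.8, 195.0, 124.0]
tcp_rot: [-0.133, 0.991, -0.0, 0.0]
ft_force: [-3.7, -0.4, 10.5]
gripper_width: 0.1
[-3.67693178 -0.41803181 10.5228547 ]
```

View pics/s5c.png

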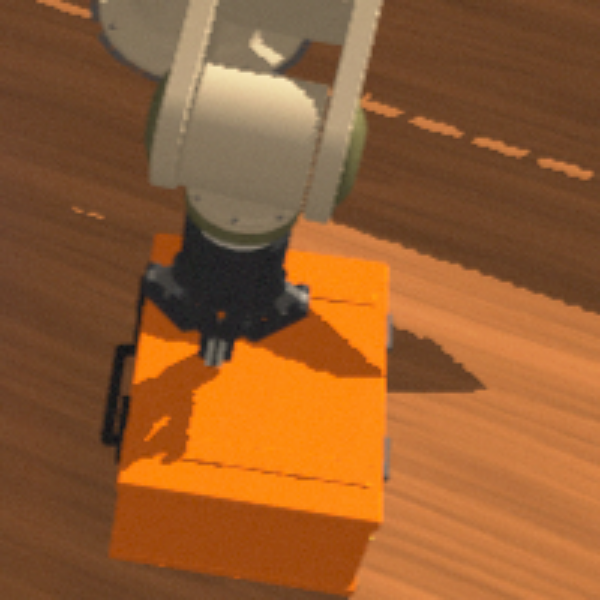

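Lid shut, with 10 N at the stop at z = 124 (110 + 14). I'll add a small firm press, then retreat and check.

```bash
python3 -m inch '[{"linear":[0,0,1],"rot":[0,0,0],"fingers":0},{"linear":[0,0,0],"rot":[0,0,0],"fingers":0}]'
python3 -m inch '[{"linear":[0,0,-10],"rot":[0,0,0],"fingers":0},{"linear":[0,0,-40],"rot":[0,0,0],"fingers":0},{"linear":[0,0,-40],"rot":[0,0,0],"fingers":0},{"linear":[0,0,-40],"rot":[0,0,0],"fingers":0},{"linear":[0,0,-40],"rot":[0,0,0],"fingers":0},{"linear":[0,0,-40],"rot":[0,0,0],"fingers":0},{"linear":[0,0,0],"rot":[0,0,0],"fingers":0},{"linear":[0,0,0],"rot":[0,0,0],"fingers":0}]'
python3 - <<'E'
from h import *
shot("scene","s6.png")
a=cv2.imread("pics/s6.png")[90:330,100:440];cv2.imwrite("pics/s6c.png",cv2.resize(a,None,fx=2.3,fy=2.3))
E
```

```text
t: 9.05
position: [507.8, 195.0, 123.9]
tcp_rot: [-0.133, 0.991, -0.0, 0.001]
ft_force: [-7.9, -2.0, 17.7]
gripper_width: -0.1
t: 9.72
position: [508.1, 195.1, 333.8]
tcp_rot: [-0.133, 0.991, 0.0, 0.002]
ft_force: [0.5, -0.3, -1.6]
gripper_width: -0.1
```

View pics/s6c.png

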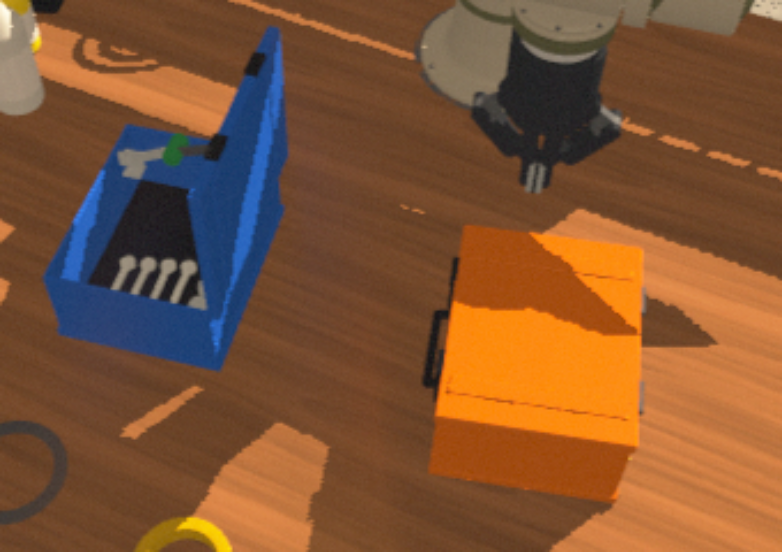

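The orange lid lies flat with the arm well clear, and the blue case stands open with its knuckle up at crop (177,150), as before.

```bash
python3 -c "
from rig import manip
print(manip.hand_in())"
```

```text
the job is handed in; nothing more can be done
None
```

The orange case is shut and the job is handed in. I pressed the green knuckle about 25 mm to break the stay. I then went over the lid, pushed it down from behind and from above, and backed the arm off.

- **Orange lid:** the final press stopped hard at z = 124 mm, which matches the rim plus the lid's thickness, at about 18 N. After I let go, the last picture shows the lid lying flat with the arm about 210 mm above it.
- **Blue case:** I never went near it. The last picture shows its lid still open and the stay still up.
- **Time and force:** the robot clock read about 9.8 s of the 45 s allowed. The largest wrist force I saw was about 20 N, against a limit of 120 N.

No check failed. The roughly 3 N needed to move the lid mostly didn't show in the wrist force, so I judged its movement from the pictures. I did not measure either case's joint angles directly.

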